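Offer up an articulator's upper half and hold the hinge holes in line

TASK

The hinge articulator has to be put together again. Draw the hinge pin of the lower half right back by its brass head, clear of the gap between the ears, then pick up the upper half and bring its knuckle down between those two ears, front end over front end, until it sits in the V seat with the holes in line. Finish while still holding the upper half there, level and with only light pressure, so that a colleague can push the pin through; do not let go, and leave the other things on the bench where they are.

Things in the scene. Friction and masses are not known exactly. Their poses are not given: they have to be found in the camera images.
- lower_half: Aluminium lower half of an articulator, screwed to the bench: base 120 x 64 x 10 mm bearing a cream plaster arch model (top 43 mm up); hinge column at the rear. Origin: centre of its underside on the bench. x points from front (incisal table) to rear (hinge), y along the hinge axis, z up. Hinge: two ears 10 mm thick, 23 mm wide, 28 mm apart (inner faces y = -14, +14), tops 91.5 mm up, its highest part.
- hinge_axis (a point): Point on the ears' hole axis, half-way between the ears: (50, 0, 80) mm in the lower half's frame, axes as there. Here the centre of the upper half's knuckle belongs. Below it, between the ears, a 90 degree V seat opens upward, its trough along y: a knuckle 18 mm in diameter resting in it is exactly in line with the ears' holes.
- hinge_pin (a joint): Captive hinge pin, 5 mm steel shank with a brass head, sliding along the hinge axis with about 2.5 N of friction; it stays where it is left. 0 m: pushed home through both ears, crossing the gap. Grows as the head is drawn out along the lower half's -y, to its stop at 0.046 m. From 0.040 m the gap between the ears is free. It cannot leave the lower half.
- pin_head (a point): Centre of the pin's knurled brass head, a cylinder 16 mm in diameter and 18 mm long lying along y, 80 mm above the bench; free all round, to be pinched from above. With the pin home it is 45 mm from the hinge_axis point, 21 mm outside the outer face of the ear at -y. Moves with the pin. Axes as the lower half's.
- bow_grip (a point): Where to grip the upper half: centre of its spine, an upright bar 12 mm wide (y), 23 mm high (z), x from -36 to 28 mm. Aluminium bow, 0.2 to 0.33 kg, centre of mass within 8 mm of this point, lying right way up on a brass disc 56 mm across and 5 mm thick under the spine, whose underside is 16.5 mm below this point. x points from the front end to the knuckle, y along its hole, z up.
- bow_knuckle (a point): Centre of the upper half's knuckle at its rear end: a barrel 18 mm in diameter and 24 mm long along y with bevelled rims and a 9 mm through hole along y. It lies at (50, 0, -2.5) mm from bow_grip in the bow's axes. A neck, 12 mm wide, joins its upper side to the spine. Axes as bow_grip.
- bow_front (a point): The upper half's front end, a round boss 21 mm in diameter: at (-43, 0, 0.5) mm from bow_grip. Axes as bow_grip.
- polishing_tin: Bystander: round tin with a blue lid, 64 mm in diameter, 28 mm high. Origin: centre of its underside.
- dappen_glass: Bystander: clear, slightly frosted glass beaker, 48 mm in diameter, 61 mm high. Origin: centre of its underside.
- stain_bottle: Bystander: white bottle with a black cap, 30 mm in diameter, 70 mm high. Origin: centre of its underside.
- wax_stick: Bystander: red stick of wax, 16 x 70 x 12 mm. Origin: centre of its underside.
- cassette_d: Bystander: flat dark-grey milling cassette with a white disc, 119 x 122 x 17 mm. Origin: centre of its underside.
Not all that is in view belongs to the job. Of the things shaped like the part that bears bow_grip, the aluminium one is meant. There is more than one size of the lower_half; the job needs the larger.

How it is judged:
On the way, in this order (a step that is already met when the one before it is completed fails the run):
1. the hinge pin is drawn back clear of the gap (value of joint hinge_pin above 0.04 m), for 0.2 s.
2. the upper half is lifted off the bench in the fingers (height (world z) of bow_grip above 0.05 m and contact force between the fingers and upper_half above 1 N), for 0.2 s.
At the end, for the whole second after the job is handed in: Fingers still hold the upper half at rest, level to 0.12 rad, front over front, knuckle between the ears: axis within 2 mm of the ears' axis in height and fore-aft, centred to 4 mm, parallel to 0.08 rad; pressed on the lower half with under 25 N; pin still drawn over 40 mm (x of bow_knuckle in the frame of hinge_axis between -0.002 and 0.002 m and z of bow_knuckle in the frame of hinge_axis between -0.002 and 0.002 m and y of bow_knuckle in the frame of hinge_axis between -0.004 and 0.004 m and angle between the y axis of bow_knuckle and the y axis of hinge_axis, either way round below 0.08 rad and angle between bow_grip's own z axis and vertical below 0.12 rad and x of bow_front in the frame of hinge_axis below -0.07 m and contact force between the fingers and upper_half above 1 N and contact force between upper_half and lower_half below 25 N and linear speed of upper_half below 0.02 m/s and value of joint hinge_pin above 0.04 m); the arm keeps its last pose, push and grip.
It fails at once if a bystander is moved by more than 30 mm (distance of any of polishing_tin, dappen_glass, stain_bottle, wax_stick, cassette_d from where it was at the start of the episode above 0.03 m).
It also fails if it takes over 48 s, if anything falls off the work surface, if the arm or the gripper's body presses on something with over 40 N, if the wrist force passes 120 N, or if a joint passes its speed limit or range.

ROBOT

A 7-joint arm with a two-finger parallel gripper is mounted at the origin on a cart in front of the work surface, level with it; the furniture and walls round the work are solid. World frame = base frame: x ahead of the robot, y to its left, z up, the work surface at z = 0. Lengths are in m, angles in rad, forces in N, time in s.
With the tool pointing down it reaches from about 0.4 to 0.875 m from the base axis. Payload 6.5 kg.
Tool frame: the origin (TCP) lies on the centre line of the jaws, within the pads' length; the fingertips stand 8 mm ahead of it and the grasp point (between the pads) lies 11 mm behind it; z points along the fingers, y is the line along which they close (so a half turn about z gives the same grasp; the last joint's range is limited). The gripper opens to 88 mm and grips with 3 to 60 N. Pads are 18 mm wide; open, the fingers measure 123 mm over their backs; the gripper's body (75 mm by 187 mm) begins 45 mm behind the grasp point.
Start: joints at [-1.241, 0.536, -0.004, 1.538, 0.003, 1.067, -0.071], TCP at [0.251, 0.6, 0.247] pointing down, gripper open.
Joint ranges: [-2.7, 2.7], [-0.37, 2.16], [-1.27, 1.26], [0.24, 2.4], [-1.31, 4.45], [0.19, 1.91], [-2.76, 2.76]. Speed limits (rad/s): [2.39, 2.39, 3.14, 3.14, 3.14, 3.14, 3.14].

INTERFACE

Orientations are given as a unit quaternion [x, y, z, w].
In Python, from bench import arm, hand, planner, telemetry, imaging, order gives the robot as it stands. Calls block until the motion is done:
- arm.movep(position, orientation): joint-space move of the TCP to a pose.
- arm.move_linear(position, rate=0.15, rotation=None, until_force=None): straight line of the TCP; rotation=None keeps the orientation; rate is the mean speed in m/s. With until_force (N) it stops when the force on the tool has changed by that much, and returns True; else False.
- arm.set_joints(angles): joint-space move.
- hand.let_go() and hand.grasp(): open the fingers fully, or close them until they stop; the grip force is fixed at half the most.
- arm.hold(seconds).
- planner.inverse_kinematics(position, orientation): joint angles nearest the present ones, or None.
- telemetry.read_state(): the state.
- imaging.camera(name): name is "scene" or "side" or "wrist"; returns (picture, depth): 400x640x3 uint8, red, green, blue; 400x640 float32, m along the optical axis (not along the pixel's ray), 0 where there is no reading.
- imaging.camera_params(name): a dict with "intrinsics" (3x3 intrinsics, pixels), "R" (3x3) and "t" (3): a world point X has camera coordinates R X + t. Camera axes: x right, y down, z forward; pixel columns grow to the right and rows downward; lengths in m; the calibration is good to about 2 mm. A picture is of the moment at which its call begins: read the wrist's pose just before it. camera_params takes no time and is no camera call; for the wrist camera it gives the pose at the moment of the call.
A pose or a line that the arm cannot do raises arm.Unreachable and nothing moves.
- order.finish_job(): hands the job in; it is judged then, once.
The state is a dict: "time_s": time; "joint_pos": joint angles; "joint_velocities": joint speeds; "joint_torque": joint torques, N m; "tool_pos": TCP position; "tool_rot": TCP orientation; "ft_force": force on the tool from outside, world axes, zero at the start; "torque": the same for the moment, N m; "opening": finger opening in m; "gripper_force": force on a finger pad.
Only numpy, scipy, OpenCV 4.12 (cv2) and the standard library are available. Lean on these libraries where they do the work, as an engineer would, in place of code of your own. Each camera call takes 0.05 s, during which the arm holds its last target. There are 200 camera calls.

## Working session

There is one attempt and no reset: what is moved stays moved. The work goes in short steps, each a Python script; the robot and the scene stay as the last script left them, time stands still between calls to the robot, and variables do not carry over. Pictures are saved under pics/ and viewed, at most 10 in all, crops included, and the job is handed in when it is done.

```bash
mkdir -p pics
python3 - <<'E'
from bench import imaging,telemetry
import cv2,numpy as np
for n in ("scene","side","wrist"):
    p=imaging.camera_params(n);im,d=imaging.camera(n)
    np.savez(f"pics/{n}0.npz",im=im,d=d,**p)
    cv2.imwrite(f"pics/{n}0.png",im[...,::-1])
    print(n,p["intrinsics"].round(1).tolist(),(-p["R"].T@p["t"]).round(3),p["R"][2].round(2),(d>0).mean())
a=[cv2.imread(f"pics/{n}0.png") for n in("scene","side")]
cv2.imwrite("pics/both0.png",cv2.resize(np.vstack(a),(480*1,600)))
E
```

```text
scene [[403.2, 0.0, 319.8], [0.0, 403.2, 196.6], [0.0, 0.0, 1.0]] [-0.062 -0.554  0.81 ] [ 0.59  0.48 -0.64] 0.99403515625
side [[469.0, 0.0, 317.8], [0.0, 469.0, 197.6], [0.0, 0.0, 1.0]] [0.511 1.169 0.64 ] [ 0.06 -0.91 -0.42] 0.9960234375
wrist [[342.2, 0.0, 317.8], [0.0, 342.2, 195.9], [0.0, 0.0, 1.0]] [0.173 0.632 0.384] [ 0.3  -0.12 -0.95] 0.9959140625
```

View pics/scene0.png

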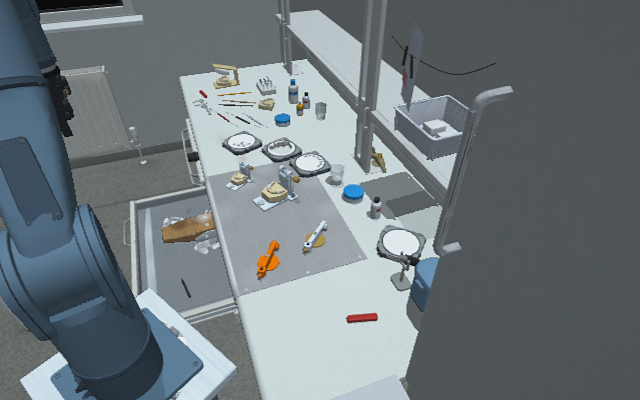

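View pics/side0.png

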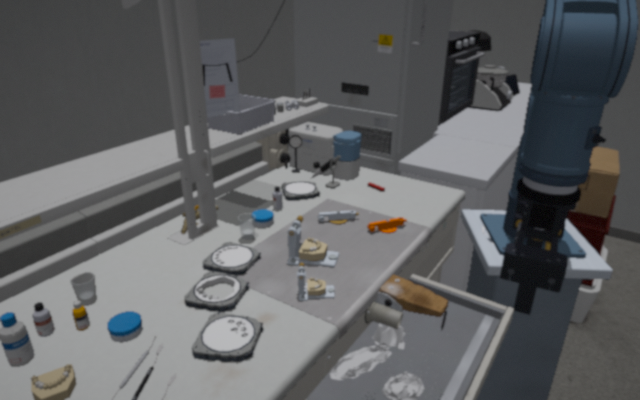

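The scene view shows these candidates. Upper halves: orange (268,258) and aluminium (316,236), which is the one wanted. Lower halves: small (240,176) and large (275,190), which is the one wanted. I'll make a close crop and turn the pixels into points.

```bash
cat > h.py <<'E'
import numpy as np,cv2
def cloud(z):
    K,R,t,d=z["intrinsics"],z["R"],z["t"],z["d"]
    v,u=np.mgrid[:400,:640]
    c=np.stack([(u-K[0,2])/K[0,0]*d,(v-K[1,2])/K[1,1]*d,d],-1)
    P=(c-t)@R; P[d<=0]=np.nan
    return P
def snap(n,tag):
    from bench import imaging
    p=imaging.camera_params(n);im,d=imaging.camera(n)
    z=dict(im=im,d=d,**p);np.savez(f"pics/{n}{tag}.npz",**z);return z
E
python3 - <<'E'
import numpy as np,cv2
from h import *
z=np.load("pics/scene0.npz");P=cloud(z)
for n,(u,v) in dict(al=(316,236),orange=(268,258),large=(270,195),small=(238,180),tin=(353,191),bottle=(376,204),glass=(336,175),wax=(362,318),cas=(310,160),cas2=(400,243)).items(): print(n,P[v,u].round(3))
s=np.load("pics/side0.npz")
a=cv2.resize(z["im"][150:290,210:350],None,fx=4,fy=4,interpolation=2)
b=cv2.resize(s["im"][200:305,270:420],None,fx=4,fy=4,interpolation=2)
cv2.imwrite("pics/c1.png",a[...,::-1]);
# aluminium bow: points above the bench near it
Q=P[236,316]
for nm,zz in(("scene",z),("side",s)):
    C=cloud(zz);m=(np.hypot(C[...,0]-Q[0],C[...,1]-Q[1])<.08)&(C[...,2]>.018)&(C[...,2]<.05)
    xy=C[m][:,:2];c=xy.mean(0);w,V=np.linalg.eigh(np.cov(xy.T));e=(xy-c)@V[:,1]
    print(nm,m.sum(),c.round(3),V[:,1].round(3),e.min().round(3),e.max().round(3),np.sqrt(w).round(4),C[m][:,2].max())
    Q2=P[195,270];m=(np.hypot(C[...,0]-Q2[0],C[...,1]-Q2[1])<.1)&(C[...,2]>.06)&(C[...,2]<.12)
    print(" hinge",m.sum(),np.nanmean(C[m],0).round(3),C[m].min(0).round(3),C[m].max(0).round(3))
    yl=zz["im"].astype(int);b=m&(yl[...,0]-yl[...,2]>50);print(" brass",b.sum(),C[b].mean(0).round(3), (np.argwhere(b).mean(0)))
E
```

```text
al [ 0.529 -0.061  0.022]
orange [ 0.386 -0.021  0.028]
large [0.56  0.144 0.037]
small [0.558 0.284 0.026]
tin [ 0.742 -0.031  0.029]
bottle [ 0.71  -0.133  0.055]
glass [0.757 0.046 0.045]
wax [ 0.404 -0.301  0.012]
cas [0.797 0.189 0.017]
cas2 [ 0.656 -0.249  0.017]
scene 196 [ 0.527 -0.058] [-0.977 -0.211] -0.061 0.059 [0.0046 0.0358] 0.03378671019448753
 hinge 192 [0.629 0.136 0.079] [0.617 0.087 0.06 ] [0.649 0.175 0.093]
 brass 27 [0.624 0.095 0.085] [178.66666667 295.81481481]
side 178 [ 0.532 -0.049] [-0.972 -0.233] -0.055 0.065 [0.0044 0.0337] 0.03143544709412875
 hinge 245 [0.632 0.15  0.079] [0.617 0.09  0.06 ] [0.649 0.179 0.092]
 brass 8 [0.622 0.104 0.085] [217.875 300.125]
```

View pics/c1.png

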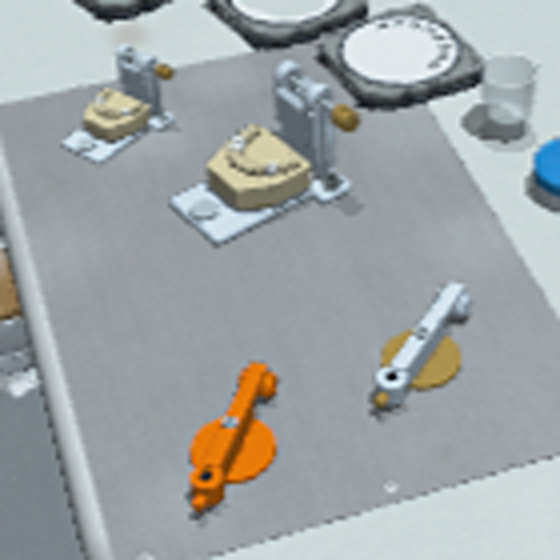

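The crop confirms the choices: the aluminium bow has its front boss at the lower left and its knuckle up and to the right, with its brass disc under it. The larger lower half has its hinge to the rear and the brass head toward -y. Next I'll take a close look from above the hinge.

```bash
cat >> h.py <<'E'
from scipy.spatial.transform import Rotation as Ro
def quat(cdir, sign=1):
    "tool down, closing line (tool y) along angle cdir (world)"
    y=np.array([np.cos(cdir),np.sin(cdir),0])*sign;zz=np.array([0,0,-1.]);x=np.cross(y,zz)
    return Ro.from_matrix(np.c_[x,y,zz]).as_quat()
def best(p,cdir):
    "of the two half-turn twins, the one with last joint nearest zero"
    from bench import planner
    o=[]
    for s in(1,-1):
        q=planner.inverse_kinematics(list(p),list(quat(cdir,s)))
        if q is not None:o.append((abs(q[6]),s,np.round(q,2)))
    o.sort(key=lambda a:a[0]);return o
E
python3 - <<'E'
from h import *
from bench import *
print(telemetry.read_state()["tool_rot"],Ro.from_quat(telemetry.read_state()["tool_rot"]).as_matrix().round(2))
for c,p in((0,(.628,.095,.2)),(.22+np.pi/2,(.53,-.055,.2)),(np.pi/2,(.58,.14,.2))):
    print([ (b[1],b[2]) for b in best(p,c)])
E
```

```text
[ 1.96567919e-01  9.80490000e-01 -6.36666075e-04 -8.36723152e-05] [[-0.92  0.39 -0.  ]
 [ 0.39  0.92 -0.  ]
 [-0.   -0.   -1.  ]]
[(1, array([-0.55,  0.6 ,  0.48,  1.64, -0.32,  0.98,  0.04])), (-1, array([ 0.45,  0.83, -1.08,  1.58,  0.76,  1.21,  2.37]))]
[(-1, array([-0.57,  0.5 ,  0.77,  1.92, -0.44,  0.9 , -0.93])), (1, array([-0.24,  0.41,  0.32,  1.91, -0.17,  0.85,  1.96]))]
[(1, array([-0.4 ,  0.5 ,  0.12,  1.73, -0.07,  0.91,  1.32])), (-1, array([-0.78,  0.58,  0.66,  1.76, -0.43,  0.96, -1.52]))]
```

Run:
```python
from h import *
from bench import *
arm.movep([.628,.09,.24],list(quat(0)))
z=snap("wrist",1);P=cloud(z);im=z["im"]
cv2.imwrite("pics/w1.png",im[...,::-1])
near=(np.abs(P[...,0]-.63)<.06)&(np.abs(P[...,1]-.13)<.1)
top=near&(P[...,2]>.084)&(P[...,2]<.1)
br=near&(P[...,2]>.07)&(im[...,0].astype(int)-im[...,2]>50)
al=top&~br
print(telemetry.read_state()["time_s"],al.sum(),br.sum(),P[br].mean(0).round(4),P[br].min(0).round(4),P[br].max(0).round(4))
n,l,st,c=cv2.connectedComponentsWithStats(al.astype(np.uint8))
for i in range(1,n):
    if st[i,4]>15:q=P[l==i];print(st[i],q.mean(0).round(4),q.min(0).round(4),q.max(0).round(4),cv2.minAreaRect((q[:,:2]*1000).astype(np.float32)))
base=near&(P[...,2]>.006)&(P[...,2]<.014);print(base.sum(),cv2.minAreaRect((P[base][:,:2]*1000).astype(np.float32)))
```

```text
2.4667 667 337 [0.6245 0.1016 0.0904] [0.5758 0.092  0.0817] [0.6338 0.1116 0.3162]
[317  79  26  19 352] [0.6366 0.17   0.0888] [0.6265 0.1633 0.084 ] [0.647  0.1773 0.0925] ((636.68994140625, 170.6560516357422), (12.400290489196777, 20.917144775390625), 80.70124053955078)
[309 128  26  15 297] [0.6303 0.1325 0.0889] [0.6198 0.1262 0.084 ] [0.6411 0.1381 0.093 ] ((630.38671875, 132.0547332763672), (10.137948036193848, 20.700157165527344), 81.50225830078125)
940 ((603.6541137695312, 155.75775146484375), (91.56137084960938, 78.33708953857422), 80.57926940917969)
```

View pics/w1.png

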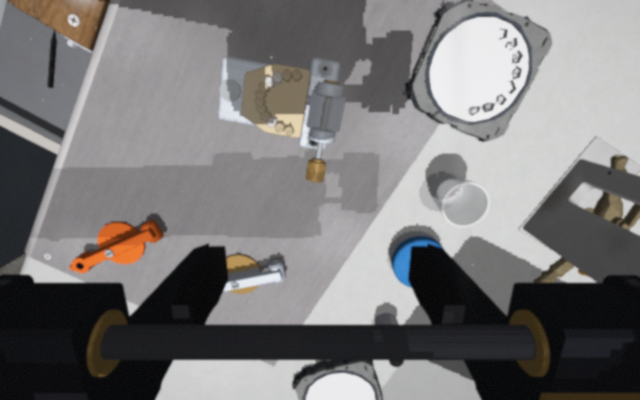

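The view shows the brass head at pixel (316,170), the ears at (330,88) and (322,135), and the lower half turned about -9.4°. I'll pinch the head and pull.

Run:
```python
from h import *
from bench import *
yaw=-.164;q=list(quat(yaw));u=np.array([np.sin(yaw),-np.cos(yaw),0])  # lower -y
p=np.array([.6258,.1018,.069])
arm.movep(list(p+[0,0,.05]),q)
print(arm.move_linear(list(p),rate=.08,until_force=15))
hand.grasp();s=telemetry.read_state();print(s["opening"],s["gripper_force"],s["tool_pos"])
print("stop",arm.move_linear(list(p+u*.049),rate=.05,until_force=12))
s=telemetry.read_state();print(s["opening"],s["tool_pos"],s["ft_force"],s["time_s"],(np.array(s["tool_pos"])-p)@u)
hand.let_go()
arm.move_linear(list(np.array(s["tool_pos"])+[0,0,.06]),rate=.15)
arm.movep([.60,.08,.24],q)
z=snap("wrist",2);P=cloud(z);im=z["im"].astype(int)
br=(np.abs(P[...,0]-.62)<.03)&(np.abs(P[...,1]-.08)<.07)&(P[...,2]>.07)&(P[...,2]<.1)&(im[...,0]-im[...,2]>50)
print(P[br].mean(0),P[br].min(0),P[br].max(0))
# bow
for zz in (z,):
    C=P;m=(np.hypot(C[...,0]-.53,C[...,1]+.055)<.075)&(C[...,2]>.018)&(C[...,2]<.045)&(im.max(2)-im.min(2)<40)
    print(m.sum(),cv2.minAreaRect((C[m][:,:2]*1000).astype(np.float32)),C[m][:,2].max())
cv2.imwrite("pics/w2.png",z["im"][...,::-1])
```

```text
False
0.014311913989511406 29.601630717515945 [0.62615463 0.10174011 0.06910311]
stop True
0.014473268398094655 [0.61953983 0.06245457 0.06900983] [-0.38068916  1.29914331  1.17648768] 5.6833 0.03983956899307732
[0.61872819 0.06125891 0.08649727] [0.61093486 0.05208612 0.08189869] [0.62675968 0.07086836 0.0897253 ]
1226 ((527.8740844726562, -53.679805755615234), (119.60427856445312, 24.303077697753906), 13.618371963500977) 0.03056884470959464
```

View pics/w2.png

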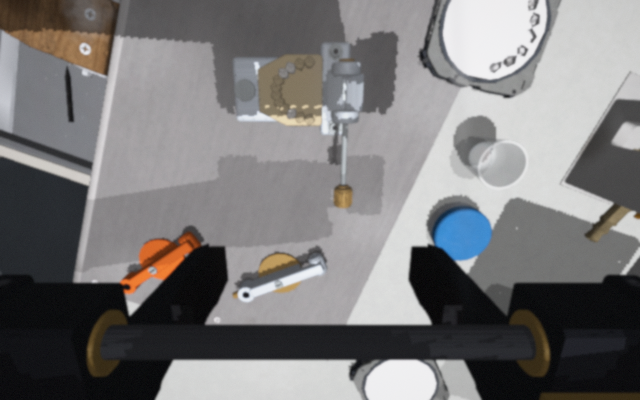

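The pin is out: the head travelled 40 mm to its stop and is now about 90.5 mm from the hinge axis, which matches a joint value near 45 mm. Next is a close look at the aluminium bow, seen at (285,275).

Run:
```python
from h import *
from bench import *
b=.2377
arm.movep([.46,-.07,.19],list(quat(b+np.pi/2,-1)))
z=snap("wrist",3);P=cloud(z);im=z["im"].astype(int)
cv2.imwrite("pics/w3.png",z["im"][...,::-1])
m=(np.hypot(P[...,0]-.53,P[...,1]+.054)<.075)&(P[...,2]>.012)&(P[...,2]<.045)&(im.max(2)-im.min(2)<40)
print(m.sum(),telemetry.read_state()["time_s"],cv2.minAreaRect((P[m][:,:2]*1000).astype(np.float32)))
t=m&(P[...,2]>.025);Q=P[t];
c0=np.array([.528,-.054])
for it in range(3):
    e=np.array([np.cos(b),np.sin(b)]);n=np.array([-e[1],e[0]]);s=(Q[:,:2]-c0)@e;w=(Q[:,:2]-c0)@n
    k=(np.abs(s)<.022)&(np.abs(w)<.012)
    f=np.polyfit(s[k],w[k],1);b+=np.arctan(f[0]);c0=c0+f[1]*n
print("yaw",b,c0,k.sum(),Q[k][:,2].mean())
s=(P[m][:,:2]-c0)@e;w=(P[m][:,:2]-c0)@n;zz=P[m][:,2]
for a in np.arange(-.066,.07,.006):
    k=(s>=a)&(s<a+.006)
    if k.sum()>3:print(a.round(3),k.sum(),w[k].min().round(4),w[k].max().round(4),zz[k].max().round(4),s[k].max().round(4),s[k].min().round(4))
g=P[...,2];d=(np.hypot(P[...,0]-.53,P[...,1]+.054)<.06)&(g<.009)&(im[...,0]-im[...,2]>40)
print(cv2.minEnclosingCircle((P[d][:,:2]*1000).astype(np.float32)))
```

```text
2434 8.8667 ((528.3909912109375, -53.05281448364258), (120.5876235961914, 23.98334312438965), 12.535591125488281)
yaw 0.22266636833372658 [ 0.52784478 -0.05335983] 750 0.02783917594362959
-0.06 27 -0.0038 0.0037 0.0215 -0.0541 -0.0597
-0.054 58 -0.0061 0.0064 0.0273 -0.048 -0.0539
-0.048 136 -0.0096 0.0092 0.0272 -0.042 -0.048
-0.042 155 -0.0103 0.0102 0.0277 -0.036 -0.0418
-0.036 108 -0.0088 0.0086 0.0298 -0.03 -0.036
-0.03 99 -0.0056 0.0059 0.0296 -0.024 -0.03
-0.024 97 -0.0054 0.006 0.0295 -0.018 -0.024
-0.018 103 -0.0053 0.006 0.0291 -0.012 -0.018
-0.012 101 -0.006 0.0052 0.0293 -0.0061 -0.012
-0.006 98 -0.0058 0.0053 0.0315 -0.0003 -0.0056
-0.0 104 -0.0056 0.0054 0.0316 0.006 0.0002
0.006 105 -0.0055 0.0055 0.0306 0.0116 0.006
0.012 112 -0.0053 0.0056 0.0297 0.018 0.0122
0.018 110 -0.006 0.0057 0.0301 0.024 0.0185
0.024 113 -0.0058 0.0058 0.0292 0.0296 0.024
0.03 119 -0.0057 0.0059 0.0302 0.0356 0.03
0.036 121 -0.0055 0.006 0.0296 0.042 0.036
0.042 222 -0.012 0.012 0.0298 0.048 0.042
0.048 246 -0.0118 0.012 0.0299 0.0539 0.048
0.054 189 -0.0117 0.012 0.0304 0.0597 0.054
0.06 11 -0.0101 0.0081 0.0169 0.0609 0.0603
((529.1124267578125, -53.24427795410156), 27.981840133666992)
```

View pics/w3.png

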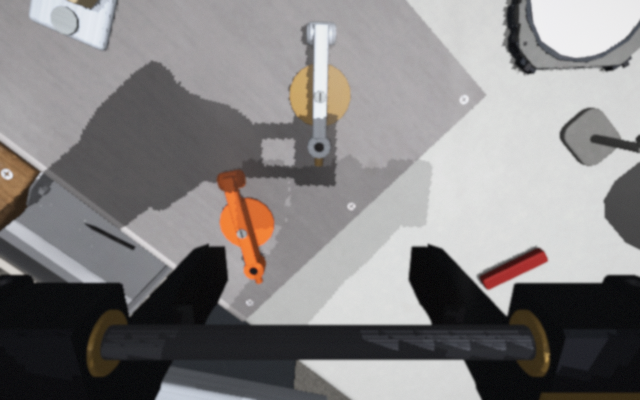

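The bow measures as described: spine 12 mm, knuckle 24 mm, disc radius 28 mm. bow_grip is at (0.529, -0.053) with yaw 0.223. I'll grip it, lift it, carry it above the hinge and look again.

Run:
```python
from h import *
from bench import *
b=.2227;q=list(quat(b+np.pi/2,-1));g=np.array([.529,-.0531,.015])
arm.movep(list(g+[0,0,.06]),q)
print("touch",arm.move_linear(list(g),rate=.08,until_force=10),telemetry.read_state()["tool_pos"])
hand.grasp();s=telemetry.read_state();print(s["opening"],s["gripper_force"])
arm.move_linear(list(g+[0,0,.135]),rate=.15)
s=telemetry.read_state();print(s["opening"],s["ft_force"],s["torque"])
yaw=-.164;e=np.array([np.cos(yaw),np.sin(yaw),0]);H=np.array([.6335,.1505,.08])
p=H-.05*e;p[2]=.145
arm.movep(list(p),list(quat(yaw+np.pi/2,-1)))
arm.hold(.3)
z=snap("wrist",4);s=telemetry.read_state();print(s["time_s"],s["tool_pos"],s["opening"],s["joint_pos"])
cv2.imwrite("pics/w4.png",z["im"][...,::-1])
P=cloud(z);n=np.array([-e[1],e[0],0])
x=(P-H)@e;y=(P-H)@n;h=P[...,2]
for nm,m in (("ear+",(y>.01)&(y<.028)&(abs(x)<.02)&(h>.087)&(h<.097)),("ear-",(y<-.01)&(y>-.028)&(abs(x)<.02)&(h>.087)&(h<.097)),("knuckle",(abs(y)<.02)&(abs(x)<.02)&(h>.125)&(h<.16)),("spine",(abs(y)<.02)&(x<-.018)&(x>-.03)&(h>.14)&(h<.17)),("kn2",(abs(y)<.02)&(abs(x)<.02)&(h>.148)&(h<.165))):
    f=lambda a:np.percentile(a[m],[1,50,99]).round(4)
    print(nm,m.sum(),f(x),f(y),f(h)) if m.sum() else print(nm,0)
```

```text
touch False [ 0.52923925 -0.05331989  0.0152005 ]
0.011647887675162864 30.000019348226488
0.011929684352747653 [-0.52088679  0.44916124 -2.0743294 ] [-0.02256025  0.17472268  0.04156841]
13.7833 [0.58428101 0.15772658 0.14518535] 0.011922546934114127 [-0.91715947  0.75337285  0.8568275   1.7747535  -0.69247386  0.94402551
 -1.50087985]
ear+ 465 [-0.0072  0.002   0.0094] [0.014  0.019  0.0237] [0.0871 0.09   0.0921]
ear- 439 [-0.0078  0.002   0.0091] [-0.0239 -0.0193 -0.0142] [0.0871 0.09   0.0919]
knuckle 3569 [-0.0194 -0.0005  0.0092] [-0.0119 -0.0007  0.0109] [0.144  0.1568 0.159 ]
spine 814 [-0.0299 -0.024  -0.0181] [-0.0064 -0.0007  0.0054] [0.1557 0.1577 0.1592]
kn2 3269 [-0.0195 -0.0015  0.0081] [-0.0118 -0.0007  0.0108] [0.1482 0.1571 0.1591]
```

View pics/w4.png

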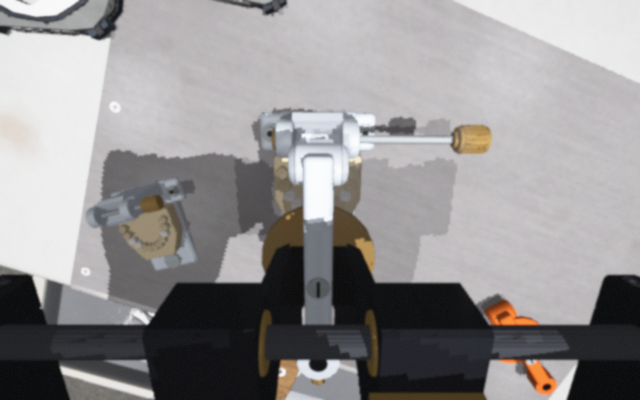

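The view shows the knuckle at (318,165) above and between the ears, which measure symmetric at ±23.8 mm. The knuckle is off by only -0.6 mm in y, so I'll shift +0.5 mm and lower under force guard.

Run:
```python
from h import *
from bench import *
yaw=-.164;e=np.array([np.cos(yaw),np.sin(yaw),0]);n=np.array([-e[1],e[0],0]);H=np.array([.6335,.1505,.08])
p=H-.05*e+.0005*n
f0=np.array(telemetry.read_state()["ft_force"])
def go(z,r,f):
    p[2]=z;c=arm.move_linear(list(p),rate=r,until_force=f);s=telemetry.read_state()
    print(z,c,np.round(s["tool_pos"],4),np.round(s["ft_force"]-f0,2),np.round(s["torque"],2),round(s["time_s"],2));return c
if not go(.105,.1,8) and not go(.087,.03,6): go(.0785,.01,5)
arm.hold(.5);s=telemetry.read_state();print(s["ft_force"]-f0,s["tool_pos"],s["opening"])
z=snap("wrist",5);P=cloud(z)
x=(P-H)@e;y=(P-H)@n;h=P[...,2]
for nm,m in (("ear+",(y>.0145)&(y<.028)&(abs(x)<.02)&(h>.083)),("ear-",(y<-.0145)&(y>-.028)&(abs(x)<.02)&(h>.083)),("knuckle",(abs(y)<.0135)&(abs(x)<.02)&(h>.076)&(h<.12)),("sp1",(abs(y)<.003)&(x<-.018)&(x>-.024)&(h>.07)),("sp2",(abs(y)<.003)&(x<-.034)&(x>-.04)&(h>.07))):
    f=lambda a:np.percentile(a[m],[1,50,99]).round(4)
    print(nm,m.sum(),f(x),f(y),f(h)) if m.sum() else print(nm,0)
cv2.imwrite("pics/w5.png",np.hstack([cv2.resize(z["im"][80:240,220:420],None,fx=3,fy=3)])[...,::-1])
```

```text
0.105 False [0.5841 0.1589 0.1045] [ 1.18  0.4  -0.49] [ 0.05  0.15 -0.03] 14.33
0.087 False [0.5844 0.1591 0.0871] [ 0.13 -0.35 -0.35] [0.01 0.15 0.02] 15.08
0.0785 True [0.5845 0.1592 0.0804] [-0.4  -0.19  5.87] [-0.01  0.08  0.01] 15.75
[-0.41659486 -0.22526154  6.81820887] [0.58450164 0.15915629 0.08029912] 0.011675076443902055
ear+ 5317 [-0.0198 -0.0164  0.0104] [0.0145 0.0205 0.0278] [0.0843 0.1508 0.1608]
ear- 5110 [-0.0198 -0.0164  0.0104] [-0.0278 -0.0206 -0.0146] [0.0848 0.1512 0.1608]
knuckle 4516 [-0.0192  0.001   0.0135] [-0.0126  0.0012  0.013 ] [0.0762 0.0881 0.0947]
sp1 385 [-0.024  -0.0231 -0.0182] [-0.0029 -0.      0.0028] [0.092  0.0941 0.1532]
sp2 183 [-0.0399 -0.037  -0.0341] [-0.003  -0.0001  0.0028] [0.092  0.0931 0.0944]
```

View pics/w5.png

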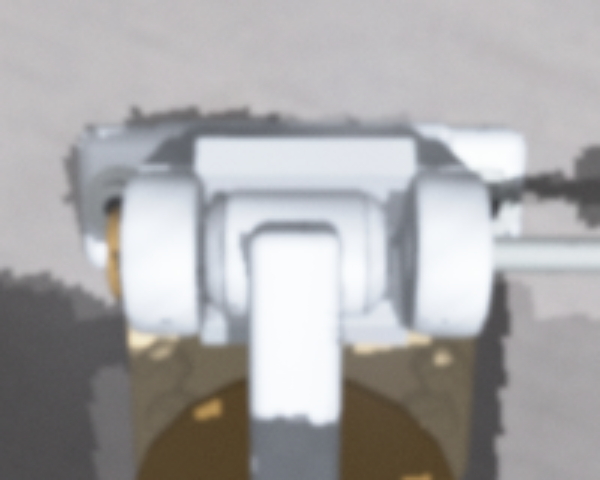

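The knuckle sits between the ears: ears at columns 120–200 and 412–492, knuckle at 205–385. Contact came at the predicted height, about 0.081. I'll check the pitch of the spine before handing in.

Run:
```python
from h import *
yaw=-.164;e=np.array([np.cos(yaw),np.sin(yaw),0]);n=np.array([-e[1],e[0],0]);H=np.array([.6335,.1505,.08])
for k,z0 in((4,.158),(5,.094)):
    z=np.load(f"pics/wrist{k}.npz");P=cloud(z);x=(P-H)@e;y=(P-H)@n;h=P[...,2]
    m=(abs(y)<.005)&(x<-.012)&(x>-.042)&(abs(h-z0)<.004);a=np.polyfit(x[m],h[m],1)
    a=np.polyfit(x[m],h[m],1);r=abs(h-np.polyval(a,x))<.001;m&=r;a=np.polyfit(x[m],h[m],1)
    w=np.polyfit(x[m],y[m],1)
    f=(abs(y)<.012)&(x>-.012)&(x<.014)&(h>z0-.016)&(h<z0+.003)&(abs(y)>.007)
    # barrel circle fit: known r 9 mm
    from scipy.optimize import least_squares
    s=least_squares(lambda c:np.hypot(x[f]-c[0],h[f]-c[1])-.009,[0,z0-.014],loss="soft_l1",f_scale=.0005).x
    print(k,m.sum(),"pitch",a[0].round(3),"h@-30",np.polyval(a,-.03).round(4),"yaw",w[0].round(3),"barrel x,z",s.round(4))
    for sg in(1,-1):
        E=(y*sg>.015)&(y*sg<.023)&(abs(x)<.014)&(h>.083)&(h<.095)
        s=least_squares(lambda c:np.hypot(x[E]-c[0],h[E]-c[1])-.0115,[0,.08],loss="soft_l1",f_scale=.0005).x;print("  ear",sg,E.sum(),s.round(4),np.percentile(y[(y*sg>.0125)&(y*sg<.028)&(abs(x)<.006)&(h>.0895)&(h<.096)],[1,99]).round(4))
    k=(abs(x)<.006)&(abs(y)<.0138)&(abs(h-z0+.005)<.003);print("  kn y",np.percentile(y[k],[1,99]).round(4))
```

```text
4 1514 pitch -0.0 h@-30 0.1578 yaw 0.004 barrel x,z [0.0002 0.1432]
  ear 1 481 [0.0005 0.0795] [0.0144 0.0236]
  ear -1 455 [0.0004 0.0794] [-0.0236 -0.0142]
  kn y [-0.0122  0.0111]
5 1421 pitch 0.016 h@-30 0.0932 yaw -0.005 barrel x,z [0.0002 0.0791]
  ear 1 1052 [0.0004 0.0795] [0.014  0.0234]
  ear -1 1069 [0.0003 0.0794] [-0.0237 -0.0143]
  kn y [-0.0102  0.013 ]
```

The measurements are all within limits: barrel 0.2 mm off in x and 0.4 mm in z, +1.5 mm in y, pitch 0.016, press about 7 N. I'm handing it in.

```bash
python3 -c "
from bench import *
print(order.finish_job())"
```

```text
the job is handed in; nothing more can be done
None
```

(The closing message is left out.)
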